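# Set the reader's programme dial and start it

## Task

Set the test reader to the programme marked with three dots: with the fingertips or the outside of the fingers, gently push the upright tab on the dial round until its pointer lines up with the middle of the three-dot label. Then press the start key all the way down and let it come back up. Only push and press: do not squeeze the tab, do not lift the dial off its seat, do not press the key before the dial is set, and leave the things standing about undisturbed.

Things in the scene. Friction and masses are not known exactly. Their poses are not given: they have to be found in the camera images.
- reader: White bench reader fixed on the table, 296 x 290 mm, flat deck 45 mm above the table. Origin: on the table below the dial's spindle; x points away from the operator to the grey hood at the back (x 138 to 174 mm, top 77 mm above the table), y to the left, z up. Deck spans x -120 to 176, y -145 to 145 mm. Five label seats lie 104 mm from the spindle at -90, -45, 0, 45, 90 degrees from x towards y.
- dial_centre (a point): Centre of the dial's upper face, on the spindle axis, 57 mm above the table. The dial is a grey ribbed disc, 136 mm across, lying level, with an aluminium boss (32 mm across, 6 mm high) in its middle. Axes as the reader's.
- dial (a joint): Angle of the dial about its upright spindle, rad: 0 when the pointer looks along the reader's x at the middle label seat, growing counter-clockwise seen from above (pi/2 = the left seat). Stops at +-2.1. Stiff, no clicks, stays where it is left: about 0.12 N m, 2 to 3 N at the tab. Starts between two labels.
- dial_tab (a point): Centre of the top of the dial's only tab, an upright black fin standing on the pointer line: 26 mm long along the radius (36 to 62 mm from the spindle), 10 mm thick across, 35 mm high above the dial's face; its top is 92 mm above the table. Its x axis points outward along the pointer.
- dial_aim (a point): Point fixed to the dial 104 mm out from the spindle on the black pointer line, beyond its rim: it lies over the centre of a label disc when the pointer is lined up with that label.
- hub (a joint): Height by which the dial has been lifted off its seat, m: 0 seated; it would lift off for cleaning, up to 30 mm. Only its own weight keeps it down.
- start_key (a joint): Travel of the start key, m: 0 out, 0.006 fully in; a spring brings it back. Fully in takes 4 N.
- start_key_top (a point): Centre of the top of the start key, a round black push key 30 mm across in a grey housing (46 mm across), its top 67 mm above the table and 10 mm above the housing, on the deck in its front left corner, 82 mm before and 85 mm left of the spindle in the reader's axes. Pressed straight down.
- label_1: White label disc, 54 mm across, 3 mm thick, with one raised black dot 13 mm across. It sits fixed in one of the five seats; which one differs. Origin: centre of its underside, on the deck 45 mm above the table.
- label_2: White label disc, 54 mm across, 3 mm thick, with two raised black dots 13 mm across. It sits fixed in one of the five seats; which one differs. Origin: centre of its underside, on the deck 45 mm above the table.
- label_3: White label disc, 54 mm across, 3 mm thick, with three raised black dots 13 mm across. It sits fixed in one of the five seats; which one differs. Origin: centre of its underside, on the deck 45 mm above the table.
- label_4: White label disc, 54 mm across, 3 mm thick, with four raised black dots 13 mm across. It sits fixed in one of the five seats; which one differs. Origin: centre of its underside, on the deck 45 mm above the table.
- label_5: White label disc, 54 mm across, 3 mm thick, with five raised black dots 13 mm across. It sits fixed in one of the five seats; which one differs. Origin: centre of its underside, on the deck 45 mm above the table.
- timer: Loose countdown timer 58 x 66 x 19 mm lying on the deck's front right corner. Bystander; origin under its centre.
- specimen_cup_1: Loose specimen cup with screw lid, 66 mm across, 75 mm high, left of the reader. Bystander; origin under its centre.
- iodine_bottle: Loose small brown bottle, 37 mm across, 84 mm high, left of the reader. Bystander; origin under its centre.
- test_kit_2: Loose carton 62 x 112 x 21 mm lying right of the reader. Bystander; origin under its centre.
- marker: Loose pen 136 mm long, 16 mm thick, lying on the table at the right. Bystander; origin under its middle.
- tape_roll: Loose roll of tape, 104 mm across, 25 mm high, lying on the table at the left. Bystander; origin under its centre.

How it is judged:
By the outcome, as a careful person would: the job done as asked, in the order asked, and still so for the second after the job is handed in, with the robot touching nothing.
It also fails if it takes over 48 s, if anything falls off the work surface, if the arm or the gripper's body presses on something with over 40 N, if the wrist force passes 120 N, or if a joint passes its speed limit or range.

## Robot

A 6-joint arm with a two-finger parallel gripper is mounted at the origin on a cart in front of the work surface, level with it; the furniture and walls round the work are solid. World frame = base frame: x ahead of the robot, y to its left, z up, the work surface at z = 0. Lengths are in mm, angles in rad, forces in N, time in s.
With the tool pointing down it reaches from about 275 to 750 mm from the base axis. Payload 10.2 kg.
Tool frame: the origin (TCP) lies midway between the tips of the shut fingers; the grasp point (between the pads) lies 19 mm behind it (ctrl.pinch_z is the distance from the TCP to the grasp point, in mm); x points along the fingers, z is the direction in which the jaws open and shut, and the axes are right-handed (so a half turn about x gives the same grasp; the last joint's range is limited). The gripper opens to 85 mm and grips with 20 to 120 N. Pads are 22 mm wide; open, the fingers measure 114 mm over their backs; the gripper's body (76 mm by 85 mm) begins 54 mm behind the grasp point. The pads swing forward as they close: fully open they stand 13 mm farther back than shut.
Start: joints at [1.092, 0.313, 1.498, -0, 1.331, -0.223], TCP at [132.848, 507.92, 231.294] pointing down, gripper open.
Joint ranges: [-2.94, 2.94], [-0.97, 2.17], [0.19, 2.56], [-1.23, 4.37], [0.02, 3.11], [-2.88, 2.88]. Speed limits (rad/s): [2.39, 2.39, 3.01, 3.14, 3.14, 3.14].

## Interface

Orientations are given as a unit quaternion [w, x, y, z].
In Python, from rig import ctrl, capture, workorder, nets gives the robot as it stands. The module is installed in compiled form; this text tells all that it offers.
- The arm moves only by the tool send_rows, never from a script. Its argument "rows" is text: rows parted by semicolons, each of 5 numbers parted by spaces: the opening, from 0 (shut) to 1 (fully open), then the shift along the tool's x, y, z in cm, then the turn about the tool's x in units of 5 degrees (1.0 is 5 degrees). In form: grip x y z yaw; .... A call has 1 to 12 rows; each row is the pose to reach, as a shift and turn from the pose commanded when the call began, along the tool's axes at that moment; what a row does not reach only later rows make up. A row lasts 1/10 s, in which the tool goes at most 50 mm and 8.59 degrees, less where a joint would pass 70% of its speed; a pose out of reach is approached as far as the arm can. A call with a gripper value outside its range is refused whole. The fingers move at their own pace and stop on an object; "grip_force" is the grip in N (left out, the last holds). Time passes only in rows, so rows that repeat a pose let the fingers close. It gives the time, the measured TCP pose, the force and the opening at its end, in the units of the state.
- ctrl.sense(): the state, without advancing time (a new reading comes with each control period).
- capture(name): name is "side" or "top" or "wrist"; returns a dict with "pixels" (480x640x3 uint8, red, green, blue), "intrinsics" (3x3 intrinsics, pixels), "view" (4x4, takes a point from world to camera coordinates); the wrist camera has in their place "mount" (4x4, takes a point from camera to tool coordinates, whose origin is the TCP and whose axes are the tool frame's). Camera axes: x right, y down, z forward; pixel columns grow to the right and rows downward; lengths in mm; the calibration is good to about 2 mm. The wrist camera is an equidistant fisheye: a pixel r from the principal point sees the ray r / f radians off the axis. A picture is of the moment at which its call begins: read the wrist's pose just before it. There is no depth.
- workorder.finish_job(): hands the job in, once; it reports no verdict.
Trained networks look in a picture, given as the dict that the camera call returned (one of the last four; its "shot" number tells which), for a name from the list of things; names that differ only in an ending like _2 or _b are one class to them, and where a whole thing is asked for, a point or a joint stands for the part that bears it (a point fixed in the world has none). Each returns a list of dicts, best first, with "confidence" (0 to 1); they miss things now and then, are a little off and sometimes report something else, mostly with a low value. They report only what shows in the picture. A call takes as long as a camera call.
- nets.boxes_of(picture, target): "location" ([x, y, z] in mm, in world coordinates, good to about 4 mm: the middle of the surface that is visible of it).
- nets.spot_point(picture, target): "location" ([x, y, z] in mm, in world coordinates, good to about 4 mm: a listed point, or the origin of a listed thing).
The state is a dict: "time_s": time; "joints": joint angles; "dq": joint speeds; "tau": joint torques, N m; "eef_pos": TCP position; "ee_rot": TCP orientation; "force": force on the tool from outside, world axes, zero at the start; "wrist_torque": the same for the moment, N m; "grip_width": opening from 0.0 (shut) to 1.0 (fully open).
Only numpy, scipy, OpenCV 4.12 (cv2) and the standard library are available. Lean on these libraries where they do the work, as an engineer would, in place of code of your own. Each camera call takes 0.05 s, during which the arm holds its last target.

## Working session

There is one attempt and no reset: what is moved stays moved. The work goes in short steps, Python scripts to look and compute and a tool call to move; the robot and the scene stay as the last step left them, time stands still between calls to the robot, and variables do not carry over. Pictures are saved under pics/ and viewed, and the job is handed in when it is done.

Besides the shell and the picture viewer there is one more tool, called after "Request:" by a JSON object that holds its "fn" and its "kwargs". send_rows: Moves the arm, as the interface text tells. Its arguments: {"type":"object","properties":{"rows":{"type":"string"},"grip_force":{"type":"number"}},"required":["rows"]}

```bash
mkdir -p pics
python3 - <<'E'
from rig import ctrl, capture, workorder, nets
import cv2
s=ctrl.sense(); print(s)
for n in ["top","side"]:
    p=capture(n); cv2.imwrite(f"pics/{n}0.png",p["pixels"][:,:,::-1])
    print(n,p["intrinsics"],p["view"])
    for t in ["dial_centre","dial_tab","dial_aim","start_key_top","label_3","timer","reader"]:
        r=nets.spot_point(p,t); print(n,t,[(x["location"],round(x["confidence"],2)) for x in r[:5]])
print(ctrl.pinch_z)
E
```

```text
{'time_s': 0.0, 'joints': array([ 1.09161178e+00,  3.13421156e-01,  1.49846772e+00,  7.37606679e-06,
        1.33097376e+00, -2.23397839e-01]), 'dq': array([-0.00041614,  0.00102272,  0.00113948,  0.00056986,  0.00073764,
        0.00114958]), 'tau': array([-4.58214636e-04, -4.12270832e+01, -2.59736878e+01, -2.35319721e-04,
        4.19833028e-03, -1.02887725e-07]), 'eef_pos': array([132.71323289, 507.6777406 , 230.73829689]), 'ee_rot': array([ 0.55928073, -0.43232987,  0.56009758,  0.43195677]), 'force': array([-0.55637999, -0.2752938 ,  0.13713855]), 'wrist_torque': array([ 0.03655635, -0.02186941, -0.05077135]), 'grip_width': 1.004871973013736}
top [[614.32308888   0.         327.92758187]
 [  0.         614.32308888 239.28551506]
 [  0.           0.           1.        ]] [[ 2.71947486e-03 -9.99995985e-01 -7.96235174e-04 -5.12526097e+00]
 [-9.74657077e-01 -2.47245505e-03 -2.23690565e-01  5.33910767e+02]
 [ 2.23687698e-01  1.38437712e-03 -9.74659888e-01  1.37791214e+03]
 [ 0.00000000e+00  0.00000000e+00  0.00000000e+00  1.00000000e+00]]
top dial_centre [([570.8, 36.8, 59.3], 0.62)
[... 734 characters left out ...]
98580e-01  9.81787279e+01]
 [-2.66560349e-02 -9.26659606e-01 -3.74955238e-01  1.37832484e+03]
 [ 0.00000000e+00  0.00000000e+00  0.00000000e+00  1.00000000e+00]]
side dial_centre [([568.4, 39.8, 58.1], 0.63), ([507.8, 280.9, 0.5], 0.19)]
side dial_tab [([613.6, 22.3, 90.7], 0.81), ([667.8, -3.4, 46.7], 0.41)]
side dial_aim [([666.0, -2.8, 48.7], 0.79)]
side start_key_top [([485.1, 125.6, 66.6], 0.69)]
side label_3 [([639.6, -39.6, 50.1], 0.67), ([559.8, -64.4, 48.6], 0.54), ([572.3, 142.0, 48.5], 0.54), ([643.5, 108.7, 47.9], 0.53), ([670.1, 35.8, 48.1], 0.52)]
side timer [([481.0, -49.8, 46.8], 0.69)]
side reader [([568.1, 41.7, -0.1], 0.89), ([641.2, -40.6, 49.5], 0.18)]
18.700000000000003
```

View pics/top0.png

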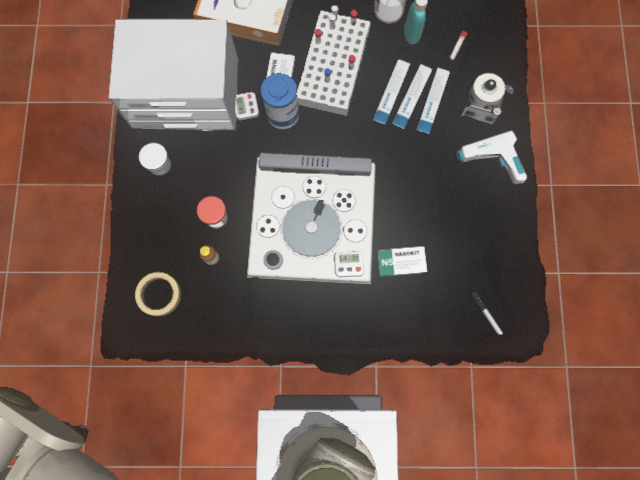

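View pics/side0.png

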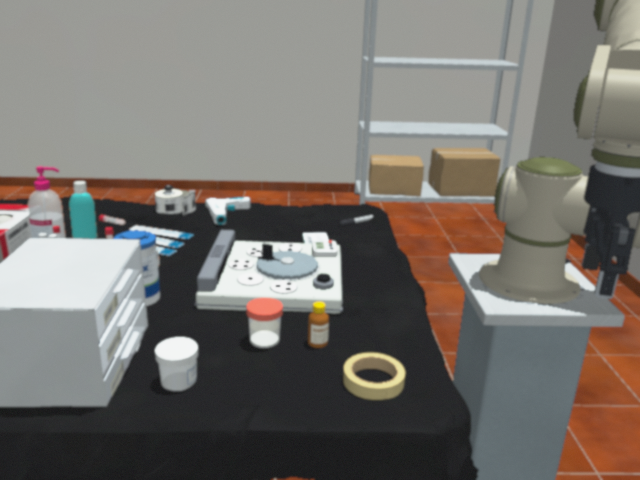

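Run:
```python
import cv2
im=cv2.imread("pics/top0.png")[150:285,240:385]
cv2.imwrite("pics/crop0.png",cv2.resize(im,None,fx=5,fy=4.4,interpolation=cv2.INTER_CUBIC)[:594])
```

```text
(no output)
```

View pics/crop0.png

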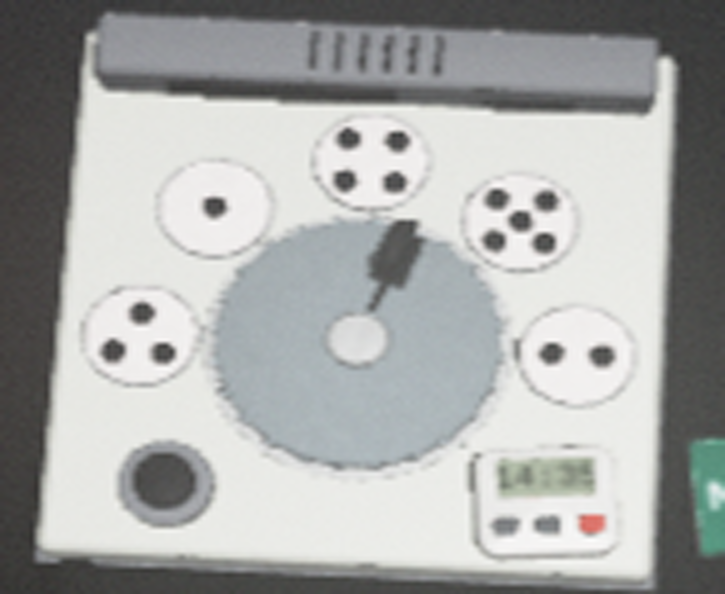

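```bash
cat > h.py <<'E'
import numpy as np, cv2
from rig import ctrl, capture, workorder, nets
from scipy.spatial.transform import Rotation as Ro
def R_of(s):
    q=s["ee_rot"]; return Ro.from_quat([q[1],q[2],q[3],q[0]]).as_matrix()
def plan(pos,zaxis_deg,s=None):
    """shift (cm, tool axes) and yaw units to put TCP at pos with tool z axis at world heading zaxis_deg (tool down)"""
    s=s or ctrl.sense(); R=R_of(s)
    d=R.T@(np.array(pos)-s["eef_pos"])/10
    h=np.degrees(np.arctan2(R[1,2],R[0,2]))
    dy=(zaxis_deg-h+180)%360-180   # world ccw
    return np.round(d,2), round(-dy/5,2), "heading",round(h,1),"tilt",np.round(R[:,0],3)
def proj(p,X):
    X=np.atleast_2d(X); c=X@p["view"][:3,:3].T+p["view"][:3,3]; k=c@p["intrinsics"].T; return k[:,:2]/k[:,2:]
def wproj(p,s,X):
    R=R_of(s); M=p["mount"]; X=np.atleast_2d(X)
    t=(X-s["eef_pos"])@R; c=(t-M[:3,3])@M[:3,:3]
    K=p["intrinsics"]; rho=np.hypot(c[:,0],c[:,1]); th=np.arctan2(rho,c[:,2])
    return np.c_[K[0,2]+K[0,0]*th*c[:,0]/rho, K[1,2]+K[1,1]*th*c[:,1]/rho]
def wray(p,s,uv,z):
    R=R_of(s); M=p["mount"]; K=p["intrinsics"]
    a=np.array([(uv[0]-K[0,2])/K[0,0],(uv[1]-K[1,2])/K[1,1]]); th=np.hypot(*a)
    c=np.r_[np.sin(th)*a/th,np.cos(th)]; d=R@M[:3,:3]@c; o=R@M[:3,3]+s["eef_pos"]
    return o+d*(z-o[2])/d[2]
def ray(p,uv,z):
    V=p["view"]; K=p["intrinsics"]; d=V[:3,:3].T@np.linalg.solve(K,[uv[0],uv[1],1]); o=-V[:3,:3].T@V[:3,3]
    return o+d*(z-o[2])/d[2]
E
python3 - <<'E'
from h import *
p=capture("top")
seats=np.array([-90,-45,0,45,90])
# crop px -> image px, label tops z=48
cr=np.array([(577,355),(520,222),(371,162),(215,208),(140,335)])/[5,4.4]+[240,150]-[0.4,0.4]
W=np.array([ray(p,c,48)[:2] for c in cr])
N=np.array([(559.5,-65),(642,-40),(671,34),(643,107),(574.7,140.5)])
def fit(W):
    B=104*np.c_[np.cos(np.radians(seats)),np.sin(np.radians(seats))]
    Bc=B-B.mean(0);Wc=W-W.mean(0)
    th=np.arctan2((Bc[:,0]*Wc[:,1]-Bc[:,1]*Wc[:,0]).sum(),(Bc*Wc).sum())
    Rm=np.array([[np.cos(th),-np.sin(th)],[np.sin(th),np.cos(th)]])
    o=W.mean(0)-Rm@B.mean(0); return np.degrees(th),o,np.round(W-(B@Rm.T+o),1).tolist()
print(fit(W));print(fit(N))
tt=ray(p,np.array((395,252))/[5,4.4]+[240,150],92);print("tab",tt)
print("boss",ray(p,np.array((357,339))/[5,4.4]+[240,150],63))
print(plan([500,0,200],0))
E
```

```text
(np.float64(-2.9291939646702314), array([563.8574327,  35.9447531]), [[0.3, 0.1], [-0.2, 0.2], [-0.3, 0.1], [-0.1, -0.2], [0.3, -0.2]])
(np.float64(-2.8484223582497834), array([567.88639952,  37.79540973]), [[-3.2, 1.1], [4.3, -0.7], [-0.8, 1.4], [-2.0, -0.6], [1.6, -1.2]])
tab [602.72173144  17.1215168   92.        ]
boss [562.73232715  35.16189474  63.        ]
(array([  3.13, -48.37, -39.85]), np.float64(15.07), 'heading', np.float64(75.3), 'tilt', array([ 0.,  0., -1.]))
```

Run:
```python
from h import *
print(plan([545,10,225],-22))
```

```text
(array([  0.63, -52.47, -37.75]), np.float64(19.47), 'heading', np.float64(75.3), 'tilt', array([ 0.,  0., -1.]))
```

Request:
{"fn": "send_rows", "kwargs": {"rows": "0 0.6 -52.5 -37.8 19.5;0 0.6 -52.5 -37.8 19.5;0 0.6 -52.5 -37.8 19.5;0 0.6 -52.5 -37.8 19.5;0 0.6 -52.5 -37.8 19.5;0 0.6 -52.5 -37.8 19.5;0 0.6 -52.5 -37.8 19.5;0 0.6 -52.5 -37.8 19.5;0 0.6 -52.5 -37.8 19.5;0 0.6 -52.5 -37.8 19.5;0 0.6 -52.5 -37.8 19.5;0 0.6 -52.5 -37.8 19.5", "grip_force": 20}}

```text
time_s: 2.05
eef_pos: [516.3, 43.6, 225.8]
ee_rot: [0.694, 0.138, 0.693, -0.138]
force: [0.3, 1.4, 0.3]
grip_width: -0.0
```

Run:
```python
from h import *
print(plan([545,10,225],-22)); s=ctrl.sense(); print(s["eef_pos"],s["joints"],s["time_s"])
```

```text
(array([ 0.08, -2.01,  3.94]), np.float64(-0.09), 'heading', np.float64(-22.5), 'tilt', array([ 0.,  0., -1.]))
[516.25732821  43.61884021 225.83096771] [-1.42186628e-01  3.01705658e-01  1.52739565e+00  1.47731337e-04
  1.31211086e+00  2.49785554e-01] 2.05
```

Run:
```python
from h import *
s=ctrl.sense(); p=capture("wrist"); np.set_printoptions(suppress=True,precision=3); print(p["intrinsics"],p["mount"], s["eef_pos"])
import pickle; pickle.dump((s,p),open("w1.pkl","wb"))
cv2.imwrite("pics/w1.png",p["pixels"][:,:,::-1])
```

```text
[[371.648   0.    319.806]
 [  0.    371.648 243.936]
 [  0.      0.      1.   ]] [[  -0.      -0.286    0.958 -143.65 ]
 [   0.001   -0.958   -0.286   72.485]
 [   1.       0.001    0.      -1.388]
 [   0.       0.       0.       1.   ]] [516.257  43.619 225.831]
```

View pics/w1.png

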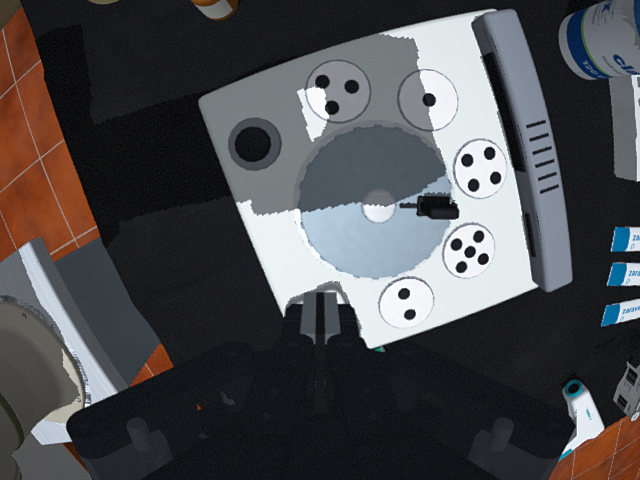

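```bash
cat >> h.py <<'E'
from scipy.optimize import least_squares
seats=np.radians([-90,-45,0,45,90])
def fitreader(p,s,px):
    px=np.array(px,float)
    def f(v):
        a=seats+v[2]; X=np.c_[v[0]+104*np.cos(a),v[1]+104*np.sin(a),np.full(5,48)]
        return (wproj(p,s,X)-px).ravel()
    r=least_squares(f,[566,37,-0.05]); return r.x,np.round(r.fun,1)
E
python3 - <<'E'
from h import *; import pickle
s,p=pickle.load(open("w1.pkl","rb"))
v,res=fitreader(p,s,[(406.5,302.5),(469,250.5),(480,168.5),(428,100),(338,91)])
print(v,np.degrees(v[2]),res)
print("boss",wray(p,s,(378,206),63),"key",wray(p,s,(254,144),67))
for uv in [(418,200),(418,216),(459,205),(459,219)]: print(uv,wray(p,s,uv,92))
im=p["pixels"][160:250,340:500,::-1]; cv2.imwrite("pics/w1c.png",cv2.resize(im,None,fx=5,fy=5,interpolation=cv2.INTER_CUBIC))
c=v[:2]
for a in (-19,-22,-25):
    A=np.radians(a)+v[2]; u=np.array([np.cos(A),np.sin(A)]); t=np.array([-u[1],u[0]])
    print(a,[ (np.round(wproj(p,s,np.r_[c+r*u+o*t,92])[0]-[340,160],1)*5).tolist() for r in (36,62) for o in(-5,5)])
E
```

```text
[ 5.66481250e+02  3.83645519e+01 -5.01280045e-02] -2.8721230933979496 [-0.1  0.8  0.2  0.5  0.6 -0.1  0.1 -0.7 -0.6 -0.4]
boss [566.13141659  38.85449274  63.        ] key [491.25635704 126.48457476  67.        ]
(418, 200) [594.97054631  38.5000384   92.        ]
(418, 216) [590.84006747  26.47753254  92.        ]
(459, 205) [625.81814892  22.34651111  92.        ]
(459, 219) [622.41582621  11.39720482  92.        ]
-19 [[443.0, 299.0], [447.0, 237.0], [595.0, 300.0], [599.5, 239.0]]
-22 [[440.5, 310.5], [447.5, 248.5], [591.5, 319.5], [599.0, 259.0]]
-25 [[437.5, 322.0], [447.5, 260.5], [587.0, 339.0], [597.5, 278.5]]
```

View pics/w1c.png

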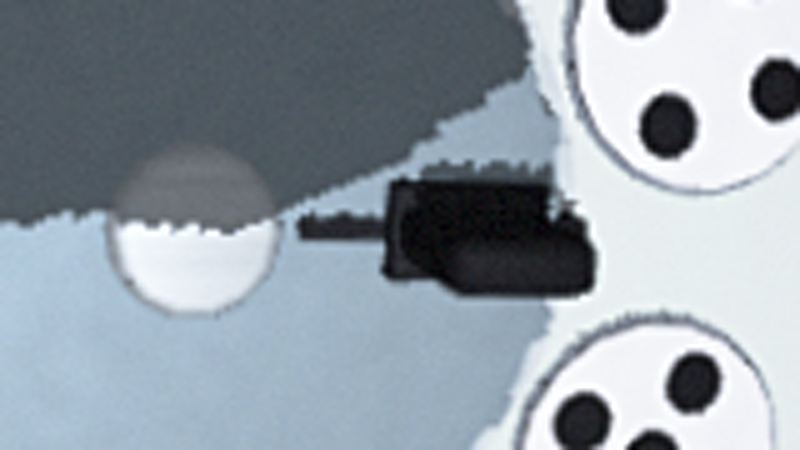

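```bash
cat >> h.py <<'E'
C=np.array([565.8,38.0]); YAW=-2.87
def pp(rel,clear,z,r=50,half=16):
    A=np.radians(rel+YAW); u=np.array([np.cos(A),np.sin(A)]); t=np.array([-u[1],u[0]])
    return np.r_[C+r*u-(half+clear)*t,z], rel+YAW
def P(rel,clear,z,**k): return plan(*pp(rel,clear,z,**k))
E
python3 - <<'E'
from h import *
print(pp(-19,15,120),P(-19,15,120)[:2],P(-19,15,70)[:2])
E
```

```text
(array([600.65401169,  -9.39406998, 120.        ]), -21.87) (array([10.54, -1.27,  9.29]), np.float64(-0.17)) (array([15.54, -1.26,  9.27]), np.float64(-0.17))
```

Request:
{"fn": "send_rows", "kwargs": {"rows": "0 3 -0.4 3 -0.1;0 6 -0.8 6 -0.2;0 9 -1.3 9.3 -0.2;0 10.5 -1.3 9.3 -0.2;0 12 -1.3 9.3 -0.2;0 13.5 -1.3 9.3 -0.2;0 14.5 -1.3 9.3 -0.2;0 15.5 -1.3 9.3 -0.2;0 15.5 -1.3 9.3 -0.2;0 15.5 -1.3 9.3 -0.2"}}

```text
time_s: 3.1
eef_pos: [596.6, -1.6, 71.1]
ee_rot: [0.695, 0.13, 0.695, -0.13]
force: [-0.0, -0.7, -0.1]
grip_width: 0.005
```

Run:
```python
from h import *; import pickle
s=ctrl.sense(); p=capture("wrist"); print(s["eef_pos"],s["force"],P(-19,15,70))
pickle.dump((s,p),open("w2.pkl","wb"))
cv2.imwrite("pics/w2.png",p["pixels"][:,:,::-1])
```

```text
[596.64238275  -1.56782218  71.14366857] [-0.04293666 -0.72621602 -0.13045763] (array([ 0.14, -0.59,  0.64]), np.float64(0.14), 'heading', np.float64(-21.1), 'tilt', array([ 0.001, -0.   , -1.   ]))
```

View pics/w2.png

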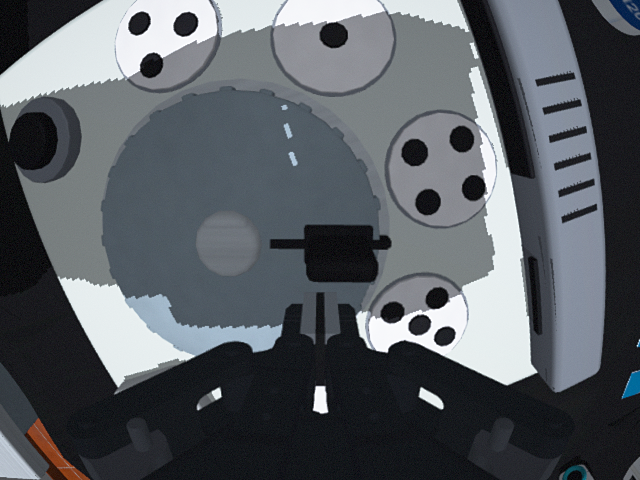

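Run:
```python
from h import *; import pickle
s,p=pickle.load(open("w2.pkl","rb"))
# visible labels: 5 (418,316) 4 (441,168.5) 1 (333,36.5) 3(165,37)
px=np.array([(418.5,316.5),(441,168.5),(333.5,37)]); A=seats[[1,2,3]]
def f(v):
    a=A+v[2]; return (wproj(p,s,np.c_[v[0]+104*np.cos(a),v[1]+104*np.sin(a),np.full(3,48)])-px).ravel()
r=least_squares(f,[566,38,-0.05]); print(r.x,np.degrees(r.x[2]),r.fun.round(1))
b=wray(p,s,(228,243),63); print("boss",b)
e=wray(p,s,(272,244),57); o=wray(p,s,(387,242.5),57)
print(e,o,np.degrees(np.arctan2(*(o-e)[:2][::-1])), np.degrees(np.arctan2(*(o-b)[:2][::-1])))
print(ctrl.sense()["eef_pos"])
print(P(-19,15,70),P(-19,0,70))
```

```text
[ 5.66494080e+02  3.88264558e+01 -4.64431781e-02] -2.66099809469342 [ 0.4  5.5  2.3 -0.9 -2.1 -3.4]
boss [568.17298615  39.11298453  63.        ]
[584.72973291  30.31754842  57.        ] [632.89905824  12.47126838  57.        ] -20.329191978104284 -22.372417606648334
[596.79540801  -1.58149826  71.40899942]
(array([ 0.14, -0.59,  0.64]), np.float64(0.14), 'heading', np.float64(-21.1), 'tilt', array([ 0.001, -0.   , -1.   ])) (array([0.14, 0.91, 0.66]), np.float64(0.14), 'heading', np.float64(-21.1), 'tilt', array([ 0.001, -0.   , -1.   ]))
```

```bash
sed -i 's/^C=.*/C=np.array([566.3,38.5]); YAW=-2.87/' h.py
cat >> h.py <<'E'
def arc(rels,clear,z,**k):
    s=ctrl.sense()
    print(";".join("0 %.2f %.2f %.2f %.2f"%(*d,y) for d,y,*_ in (plan(*pp(r,clear,z,**k),s=s) for r in rels)))
E
python3 - <<'E'
from h import *
arc([-19],6,70); arc([-19,-15,-10,-5,0,5,10,15,20,25,25],0,70)
E
```

```text
0 0.14 0.38 0.68 0.14
0 0.14 0.98 0.69 0.14;0 0.14 1.33 0.79 -0.66;0 0.14 1.77 0.89 -1.66;0 0.14 2.23 0.94 -2.66;0 0.14 2.69 0.96 -3.66;0 0.14 3.14 0.93 -4.66;0 0.14 3.60 0.87 -5.66;0 0.14 4.04 0.77 -6.66;0 0.14 4.48 0.63 -7.66;0 0.14 4.90 0.45 -8.66;0 0.14 4.90 0.45 -8.66
```

Request:
{"fn": "send_rows", "kwargs": {"rows": "0 0.1 0.5 0.7 0;0 0.1 1 0.7 0;0 0.1 1.3 0.8 -0.7;0 0.1 1.8 0.9 -1.7;0 0.1 2.2 0.9 -2.7;0 0.1 2.7 1 -3.7;0 0.1 3.1 0.9 -4.7;0 0.1 3.6 0.9 -5.7;0 0.1 4 0.8 -6.7;0 0.1 4.5 0.6 -7.7;0 0.1 4.9 0.5 -8.7;0 0.1 4.9 0.5 -8.7"}}

```text
time_s: 4.35
eef_pos: [619.1, 42.7, 69.9]
ee_rot: [0.694, -0.138, 0.694, 0.137]
force: [0.5, -0.7, 0.7]
grip_width: -0.0
```

Run:
```python
from h import *; import pickle
s=ctrl.sense(); p=capture("wrist"); print(s["eef_pos"],s["force"],P(25,0,70))
pickle.dump((s,p),open("w3.pkl","wb"))
cv2.imwrite("pics/w3.png",p["pixels"][:,:,::-1])
```

```text
[619.05152657  42.68562546  69.93769927] [ 0.53645944 -0.66453153  0.6504386 ] (array([-0.01,  0.01, -0.04]), np.float64(0.03), 'heading', np.float64(22.3), 'tilt', array([ 0., -0., -1.]))
```

View pics/w3.png

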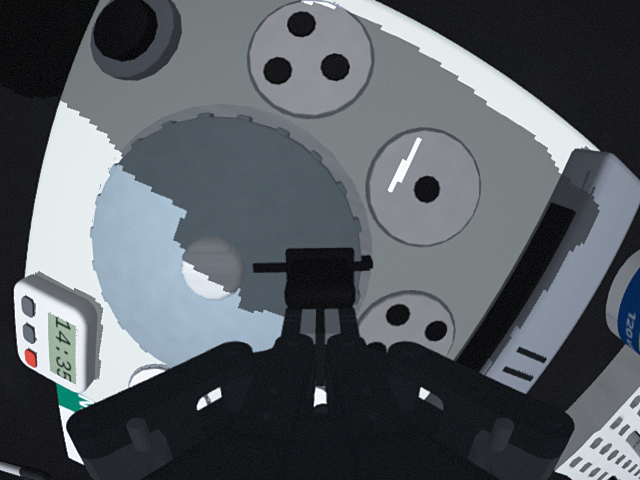

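```bash
cat >> h.py <<'E'
def ptr(p,s,uv_in,uv_out):
    e=wray(p,s,uv_in,57); o=wray(p,s,uv_out,57); f=lambda d: round(float(np.degrees(np.arctan2(d[1],d[0])))-YAW,1)
    return "line",f(o-e),"from C",f(o[:2]-C),f(e[:2]-C)
E
python3 - <<'E'
from h import *; import pickle
s,p=pickle.load(open("w3.pkl","rb")); print(ptr(p,s,(255,268),(370,263)),wray(p,s,(212,267),63))
arc([25,30,35,40,45,50,55,60,65,70,75,75],0,70)
E
```

```text
('line', 28.1, 'from C', 26.6, 22.8) [567.04498207  40.54971424  63.        ]
0 -0.01 0.01 -0.04 0.03;0 -0.01 0.45 0.08 -0.97;0 -0.01 0.90 0.16 -1.97;0 -0.01 1.35 0.21 -2.97;0 -0.01 1.81 0.21 -3.97;0 -0.01 2.27 0.17 -4.97;0 -0.01 2.72 0.10 -5.97;0 -0.01 3.16 -0.02 -6.97;0 -0.01 3.60 -0.17 -7.97;0 -0.01 4.01 -0.36 -8.97;0 -0.01 4.41 -0.59 -9.97;0 -0.01 4.41 -0.59 -9.97
```

Request:
{"fn": "send_rows", "kwargs": {"rows": "0 0 0.4 0.1 -1;0 0 0.9 0.2 -2;0 0 1.3 0.2 -3;0 0 1.8 0.2 -4;0 0 2.3 0.2 -5;0 0 2.7 0.1 -6;0 0 3.2 0 -7;0 0 3.6 -0.2 -8;0 0 4 -0.4 -9;0 0 4.4 -0.6 -10;0 0 4.4 -0.6 -10"}}

```text
time_s: 5.5
eef_pos: [596.8, 80.8, 70.0]
ee_rot: [0.571, -0.417, 0.571, 0.417]
force: [0.5, -2.9, -0.4]
grip_width: -0.0
```

Run:
```python
from h import *; import pickle
s=ctrl.sense(); p=capture("wrist"); print(s["eef_pos"],s["force"],P(75,0,70))
pickle.dump((s,p),open("w4.pkl","wb"))
cv2.imwrite("pics/w4.png",p["pixels"][:,:,::-1])
```

```text
[596.75089546  80.83593805  70.01477215] [ 0.52582809 -2.88427836 -0.36448486] (array([-0.  ,  0.  ,  0.04]), np.float64(0.0), 'heading', np.float64(72.1), 'tilt', array([ 0.001,  0.   , -1.   ]))
```

View pics/w4.png

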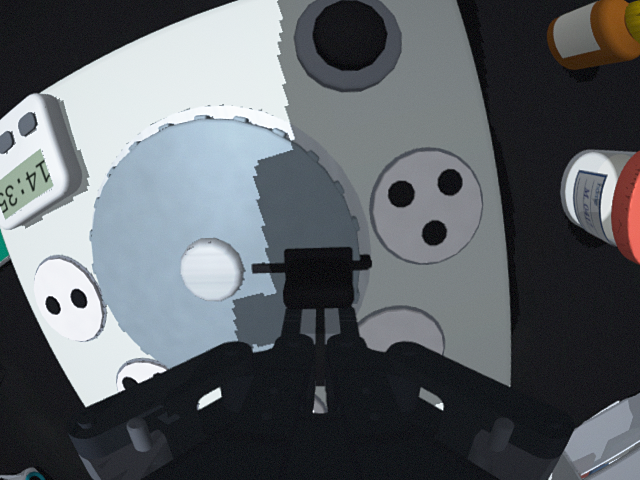

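Run:
```python
from h import *; import pickle
s,p=pickle.load(open("w4.pkl","rb")); print(ptr(p,s,(254,268),(370,262)))
b=wray(p,s,(212,268),63); L=wray(p,s,(427,206),48); o=wray(p,s,(370,262),57)
a=lambda d: np.degrees(np.arctan2(d[1],d[0]))-YAW
print(b,L,o,a(L-b),a(o-b),np.hypot(*(L-b)[:2]),a(L[:2]-C))
arc([75,80,85,87,87],0,70)
```

```text
('line', 78.4, 'from C', 77.3, 74.4)
[565.14532855  40.64848642  63.        ] [570.87672238 141.47543438  48.        ] [585.65535164 108.09299911  57.        ] 89.61658736794584 75.95536932867272 100.98971389027643 90.32517540270673
0 -0.00 0.00 0.04 0.00;0 -0.00 0.44 0.16 -1.00;0 -0.00 0.89 0.24 -2.00;0 -0.00 1.08 0.26 -2.40;0 -0.00 1.08 0.26 -2.40
```

Request:
{"fn": "send_rows", "kwargs": {"rows": "0 0 0.3 0.1 -0.6;0 0 0.6 0.2 -1.3;0 0 0.9 0.2 -2;0 0 1 0.2 -2.2;0 0 1 0.2 -2.2"}}

```text
time_s: 6.05
eef_pos: [588.0, 85.7, 70.0]
ee_rot: [0.529, -0.47, 0.529, 0.469]
force: [2.7, 0.1, 0.9]
grip_width: 0.001
```

Run:
```python
from h import *; import pickle
s=ctrl.sense(); p=capture("wrist"); print(s["eef_pos"],s["force"],P(86,0,70))
pickle.dump((s,p),open("w5.pkl","wb"))
cv2.imwrite("pics/w5.png",p["pixels"][:,:,::-1])
q=capture("top"); cv2.imwrite("pics/t5.png",cv2.resize(q["pixels"][180:270,245:365,::-1],None,fx=6,fy=6,interpolation=cv2.INTER_CUBIC))
```

```text
[587.96522562  85.71767712  69.98986638] [2.69155874 0.13630279 0.93642674] (array([-0.  , -0.01,  0.05]), np.float64(0.01), 'heading', np.float64(83.2), 'tilt', array([ 0.001,  0.   , -1.   ]))
```

View pics/w5.png

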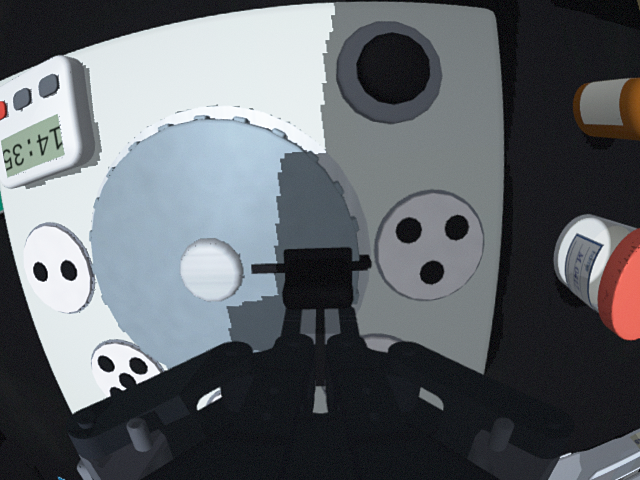

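View pics/t5.png

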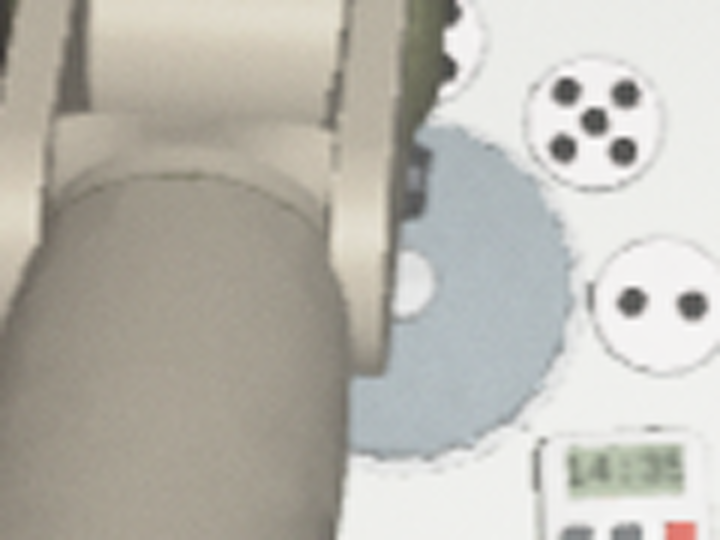

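```bash
cat >> h.py <<'E'
def rep(p,s,boss,lab,po,pi):
    b=wray(p,s,boss,63)[:2]; L=wray(p,s,lab,48)[:2]; o=wray(p,s,po,57)[:2]; i=wray(p,s,pi,57)[:2]
    a=lambda d: round(float(np.degrees(np.arctan2(d[1],d[0]))-YAW),1)
    print("boss",b,"lab",L,"angles lab/b,ptr/b,line,lab/C,ptr/C",a(L-b),a(o-b),a(o-i),a(L-C),a(o-C),"line->lab", a(L-i))
E
python3 - <<'E'
from h import *; import pickle
s,p=pickle.load(open("w5.pkl","rb"))
rep(p,s,(212,269),(430,245),(369,262),(253,268))
im=p["pixels"][180:310,170:490,::-1]; cv2.imwrite("pics/w5c.png",cv2.resize(im,None,fx=2.5,fy=2.5,interpolation=cv2.INTER_CUBIC))
E
```

```text
boss [565.03649792  40.44824022] lab [570.2995601  141.32346656] angles lab/b,ptr/b,line,lab/C,ptr/C 89.9 87.2 89.3 90.6 88.4 line->lab 91.7
```

View pics/w5c.png

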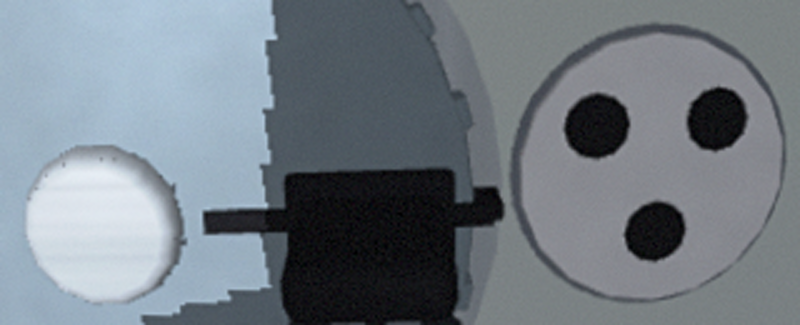

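Request:
{"fn": "send_rows", "kwargs": {"rows": "0 0 0.1 0 -0.2;0 0 0.2 0.05 -0.5;0 0 0.2 0.05 -0.5;0 0 0.2 0.05 -0.5"}}

```text
time_s: 6.55
eef_pos: [585.7, 86.5, 69.8]
ee_rot: [0.518, -0.481, 0.518, 0.481]
force: [2.4, -0.2, 1.3]
grip_width: 0.001
```

Request:
{"fn": "send_rows", "kwargs": {"rows": "0 0 -0.5 0 0;0 0 -1.2 0 0;0 -2 -1.5 0 0;0 -5 -2 0 0;0 -9 -2.5 0 0;0 -13 -3 -2 0;0 -13 -3 -3 0;0 -13 -3 -3 0;0 -13 -3 -3 0"}}

```text
time_s: 7.45
eef_pos: [612.8, 54.5, 198.1]
ee_rot: [0.517, -0.481, 0.519, 0.482]
force: [0.2, 0.2, -0.3]
grip_width: -0.003
```

Run:
```python
from h import *; import pickle
s=ctrl.sense(); p=capture("wrist"); print(s["eef_pos"],s["force"],s["dq"].round(3))
pickle.dump((s,p),open("w6.pkl","wb"))
cv2.imwrite("pics/w6.png",p["pixels"][:,:,::-1])
```

```text
[612.84111281  54.47603975 198.12947362] [ 0.18703779  0.16658008 -0.33571284] [ 0.011  0.005  0.002  0.001  0.    -0.002]
```

View pics/w6.png

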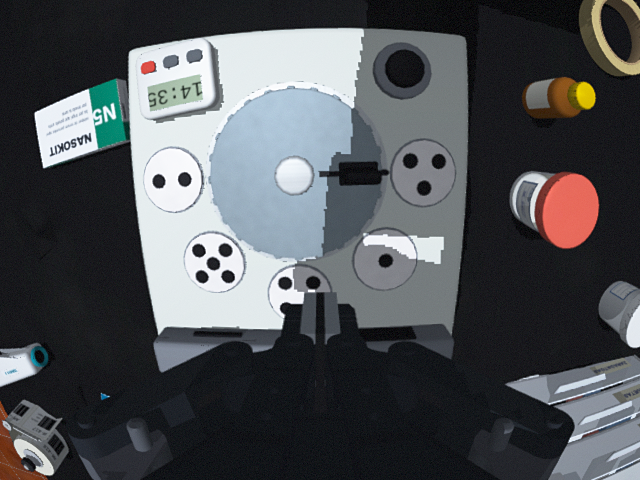

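Run:
```python
from h import *; import pickle
s,p=pickle.load(open("w6.pkl","rb"))
rep(p,s,(294,176),(423,173),(388,172.3),(320,174))
px=np.array([(173,179.5),(214.5,261.5),(385.5,259),(423,173)]); A=seats[[0,1,3,4]]
def f(v):
    a=A+v[2]; return (wproj(p,s,np.c_[v[0]+104*np.cos(a),v[1]+104*np.sin(a),np.full(4,48)])-px).ravel()
r=least_squares(f,[566,38,-0.05]); print(r.x,np.degrees(r.x[2]),r.fun.round(1))
c=r.x[:2]; im=p["pixels"][125:225,260:470,::-1].copy(); im=cv2.resize(im,None,fx=3.8,fy=3.8,interpolation=cv2.INTER_CUBIC)
for d,col in((86,(0,255,255)),(90,(0,0,255)),(94,(0,255,0))):
    A=r.x[2]+np.radians(d)
    q=wproj(p,s,[np.r_[c+R*np.array([np.cos(A),np.sin(A)]),57] for R in np.linspace(16,74,6)])
    cv2.polylines(im,[np.int32(((q-[260,125])+.5)*3.8)],False,col,1)
cv2.imwrite("pics/w6c.png",im)
```

```text
boss [566.92767312  38.65616941] lab [572.07963807 141.51621995] angles lab/b,ptr/b,line,lab/C,ptr/C 90.0 91.0 90.9 89.7 90.5 line->lab 89.7
[ 5.66142805e+02  3.87955438e+01 -5.25521116e-02] -3.011014196395656 [-0.9 -0.4 -0.8  0.8  0.2  0.5  1.3 -0.6]
```

View pics/w6c.png

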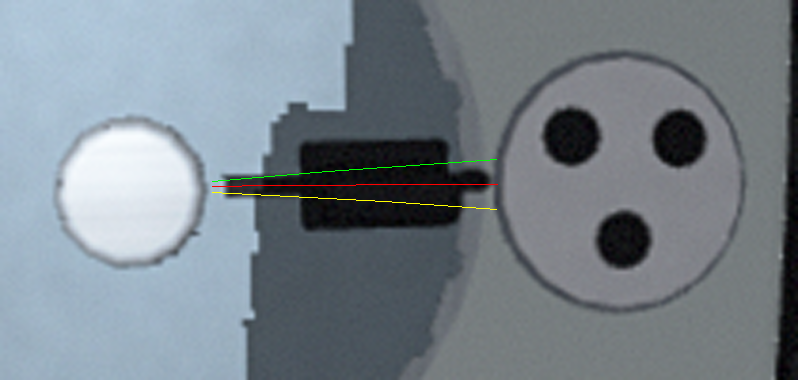

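Run:
```python
from h import *; import pickle
s,p=pickle.load(open("w6.pkl","rb")); print(wray(p,s,(402.5,69.5),67))
print(plan([489.3,127.3,100],85))
```

```text
[490.96104355 124.69133634  67.        ]
(array([ 9.85, 12.81,  6.34]), np.float64(0.17), 'heading', np.float64(85.8), 'tilt', array([-0.003,  0.   , -1.   ]))
```

Request:
{"fn": "send_rows", "kwargs": {"rows": "0 0 3 1.5 0;0 0 6 3 0;0 0 9 4.5 0;0 0 12.8 6.3 0;0 3 12.7 6.3 0;0 6 12.7 6.3 0;0 9 12.7 6.3 0;0 9.8 12.7 6.3 0;0 9.8 12.7 6.3 0;0 9.8 12.7 6.3 0;0 9.8 12.7 6.3 0"}}

```text
time_s: 8.6
eef_pos: [492.0, 126.5, 103.0]
ee_rot: [0.518, -0.482, 0.517, 0.481]
force: [-1.0, 0.7, 0.1]
grip_width: -0.005
```

Run:
```python
from h import *; import pickle
s=ctrl.sense(); p=capture("wrist"); print(s["eef_pos"],s["force"],s["dq"].round(3),plan([489.3,127,69],85))
pickle.dump((s,p),open("w7.pkl","wb"))
cv2.imwrite("pics/w7.png",p["pixels"][:,:,::-1])
p=capture("side");cv2.imwrite("pics/s7.png",cv2.resize(p["pixels"][200:350,170:370,::-1],None,fx=4,fy=4,interpolation=cv2.INTER_CUBIC))
```

```text
[492.00432212 126.4749542  102.97035547] [-1.01000441  0.6551682   0.1402274 ] [-0.001 -0.002  0.005 -0.001 -0.005  0.001] (array([3.39, 0.27, 0.04]), np.float64(0.17), 'heading', np.float64(85.8), 'tilt', array([ 0.002,  0.   , -1.   ]))
```

View pics/w7.png

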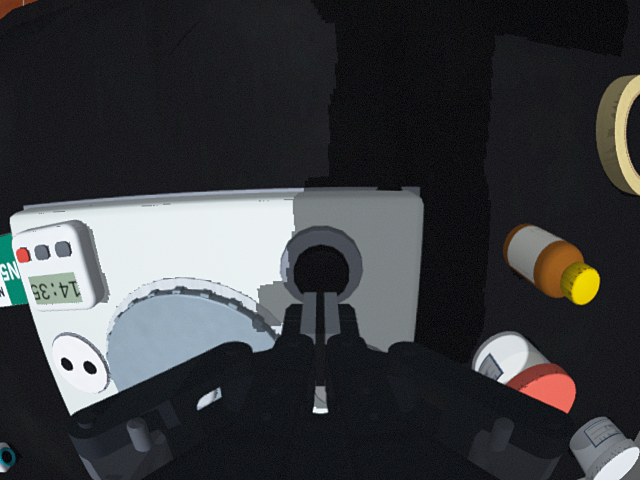

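View pics/s7.png

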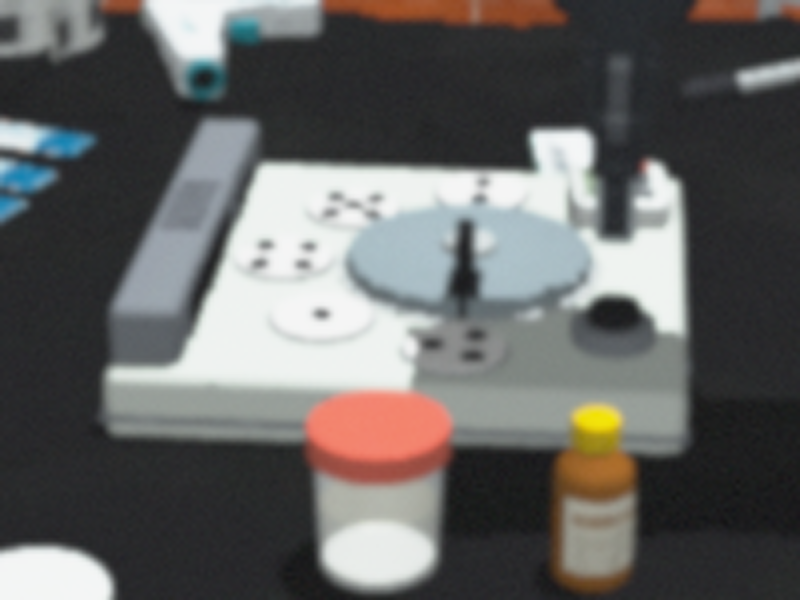

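Request:
{"fn": "send_rows", "kwargs": {"rows": "0 1 0.2 0 0;0 2 0.2 0 0;0 3 0.2 0 0;0 3.4 0.2 0 0;0 3.7 0.2 0 0;0 3.9 0.2 0 0;0 4.1 0.2 0 0;0 4.2 0.2 0 0;0 4.2 0.2 0 0;0 4.2 0.2 0 0"}}

```text
time_s: 9.7
eef_pos: [489.3, 126.5, 60.9]
ee_rot: [0.518, -0.482, 0.518, 0.481]
force: [-6.4, -0.5, 14.9]
grip_width: -0.006
```

Request:
{"fn": "send_rows", "kwargs": {"rows": "0 -0.3 0 0 0;0 -0.8 0 0 0;0 -1.5 0 0 0;0 -3 0 0 0;0 -6 0 0 0;0 -10 0 0 0;0 -14 0 0 0;0 -14 -4 -3 0;0 -14 -8 -6 0;0 -14 -12 -6 0;0 -14 -12 -6 0;0 -14 -12 -6 0"}}

```text
time_s: 10.9
eef_pos: [604.6, 57.9, 199.3]
ee_rot: [0.518, -0.481, 0.518, 0.482]
force: [-1.1, -0.0, -0.5]
grip_width: 0.003
```

Run:
```python
from h import *; import pickle
s=ctrl.sense(); p=capture("wrist"); print(s["eef_pos"],s["force"],s["dq"].round(3))
pickle.dump((s,p),open("w8.pkl","wb"))
cv2.imwrite("pics/w8.png",p["pixels"][:,:,::-1])
p=capture("side");cv2.imwrite("pics/s8.png",cv2.resize(p["pixels"][200:350,170:370,::-1],None,fx=4,fy=4,interpolation=cv2.INTER_CUBIC))
```

```text
[604.64103212  57.90218045 199.28773062] [-1.06106427 -0.02379932 -0.49570502] [ 0.013 -0.039  0.038 -0.001 -0.002 -0.001]
```

View pics/w8.png

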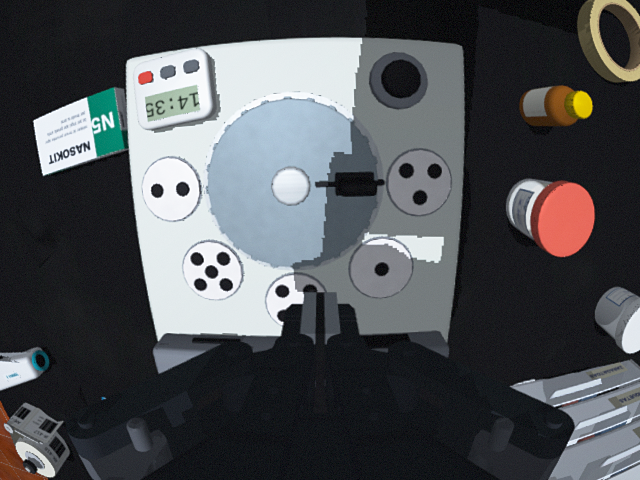

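View pics/s8.png

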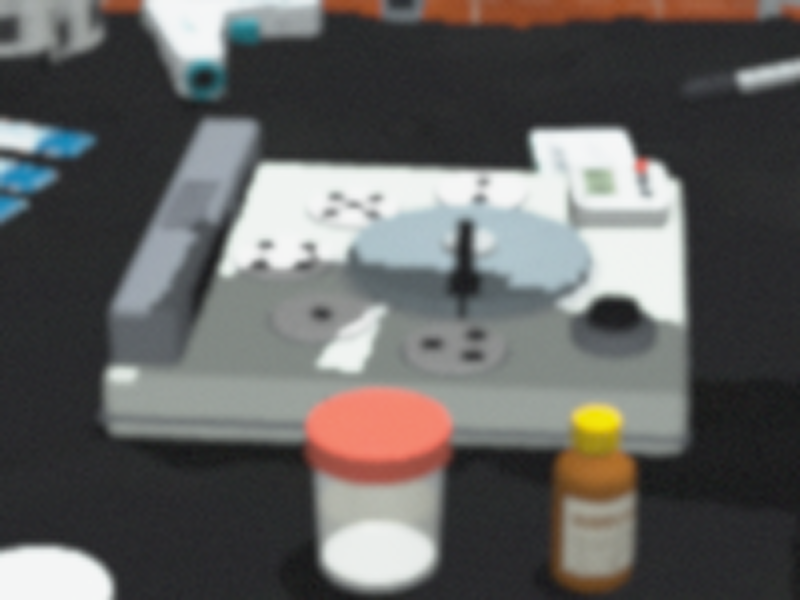

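Run:
```python
from h import *; import pickle
s,p=pickle.load(open("w8.pkl","rb"))
rep(p,s,(290.5,186),(419,182),(384,182.5),(317,184))
print(workorder.finish_job())
```

```text
boss [566.56883784  38.65261454] lab [571.59596143 141.57463651] angles lab/b,ptr/b,line,lab/C,ptr/C 90.1 90.6 90.6 89.9 90.4 line->lab 89.9
the job is handed in; nothing more can be done
None
```

The dial is set to the three-dot programme, which sits in the left seat, and the start key has been pressed and released after that. The job was handed in at about 11 s of the 48 s allowed.

- **Dial:** I pushed the tab round with the side of the shut fingers, from about -19° to about 90°. The last wrist picture puts the pointer about 0.5° from the middle of the label. Forces while pushing stayed around 3 N. In the side view the dial looks seated.
- **Start key:** I pressed it down to a fingertip height of 60.9 mm, against an expected 61 mm when fully in. The contact force was about 15 N, well over the 4 N it needs. The side view shows the key back up.
- **Surroundings:** The timer, cup, bottle and carton look undisturbed in the pictures, and the arm ended clear of everything, about 200 mm above the table.

The cameras disagreed on where the dial's centre is, by up to about 3 mm, so I used the wrist camera's value. Its own angle estimates varied by 1–2° up close, so I judged the final alignment from a higher view with the arm clear. No check failed.

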